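# Push a wedged rock core out of a sampling tube

### The arm

A 6-joint arm with a two-finger parallel gripper is mounted at the origin on the work surface. World frame = base frame: x ahead of the robot, y to its left, z up, the work surface at z = 0. Lengths are in mm, angles in rad, forces in N, time in s.
With the tool pointing down it reaches from about 275 to 750 mm from the base axis. Payload 10.2 kg.
Tool frame: the origin (TCP) lies at the very end of the fingers, on their centre line; the grasp point (between the pads) lies 19 mm behind it; z points along the fingers, x is the direction in which the jaws open and shut, and the axes are right-handed (so a half turn about z gives the same grasp; the last joint's range is limited). The gripper opens to 85 mm and grips with 20 to 120 N. Pads are 22 mm wide; open, the fingers measure 114 mm over their backs; the gripper's body (76 mm by 85 mm) begins 54 mm behind the grasp point. The pads swing forward as they close: fully open they stand 13 mm farther back than shut.
Start: joints at [1.06, 0.313, 1.498, -0, 1.331, -0.223], TCP at [149.031, 503.409, 231.294] pointing down, gripper open.
Joint ranges: [-2.94, 2.94], [-0.97, 2.17], [0.19, 2.56], [-1.23, 4.37], [0.02, 3.11], [-2.88, 2.88]. Speed limits (rad/s): [2.39, 2.39, 3.01, 3.14, 3.14, 3.14].

### API

Orientations are given as a unit quaternion [w, x, y, z].
In Python, from rig import telemetry, capture, camera_model, finish_job gives the robot as it stands.
- The arm moves only by the shell command python3 -m inch 'ROWS' [FORCE]. ROWS is JSON, a list of rows, each a list of 5 numbers: the shift along the tool's x, y, z in m, then the turn about the tool's z in rad, then the finger opening in m, from 0 to 0.0854. A call has exactly 5 rows; each row shifts and turns the pose as measured when the row begins, along the tool's axes as they then stand; what a row does not reach is not made up. A row lasts 1/12 s, in which the tool goes at most 41.7 mm and 7.16 degrees, less where a joint would pass 70% of its speed; a pose out of reach is approached as far as the arm can. A call with a gripper value outside its range is refused whole. The fingers move at their own pace and stop on an object; FORCE is the grip in N (left out, the last holds). Time passes only in rows, so rows that do not move let the fingers close, or fill a call up. It gives the time, the measured TCP pose, the force and the opening at its end, in the units of the state.
- telemetry.sense(): the state, without advancing time (a new reading comes with each control period).
- capture(name): name is "scene" or "top"; returns the picture (400x640x3 uint8, blue, green, red); there is no depth.
- camera_model(name): a dict with "mtx" (3x3 intrinsics, pixels), "camera_from_world" (4x4, takes a point from world to camera coordinates). Camera axes: x right, y down, z forward; pixel columns grow to the right and rows downward; lengths in mm; the calibration is good to about 2 mm. A picture is of the moment at which its call begins. camera_model takes no time and is no camera call.
- finish_job(): hands the job in, once; it reports no verdict.
The state is a dict: "time_s": time; "joints": joint angles; "dq": joint speeds; "tau": joint torques, N m; "eef_pos": TCP position; "ee_rot": TCP orientation; "force": force on the tool from outside, world axes, zero at the start; "wrist_torque": the same for the moment, N m; "grip_width": opening from 0.0 (shut) to 1.0 (fully open).
Only numpy, scipy, OpenCV 4.12 (cv2) and the standard library are available. Lean on these libraries where they do the work, as an engineer would, in place of code of your own. Each camera call takes 0.05 s, during which the arm holds its last target. There are 200 camera calls.

### The job

A rock core is stuck at the bottom of the clear sampling tube on the extrusion stand. Tip the leaning tube fully upright against its stop, then take the ramrod from its block, push it down inside the tube until the core drops out into the stand's tray, and stand the ramrod back in its block, leaving the tube upright. Leave the other things on the bench where they are.

Things in the scene. Friction and masses are not known exactly. Their poses are not given: they have to be found in the camera images.
- stand: Grey stand, 150 mm (x) by 118 mm (y) over its feet. Origin on the bench under its middle. A steel tray (130 mm along x, 66 mm along y, 28 mm high, floor 4 mm thick) lies between two upright cheeks (each 34 mm along x, 10 mm thick, centred at y = +-38 mm, top at 120 mm). The pivot pin runs along y, 108 mm above the origin. The tube leans in the stand's x-z plane, its mouth towards -x.
- tube (a joint): Tilt of the tube about its pivot, rad: 0 as found, leaning 0.60 rad (34 degrees) with its mouth towards the stand's -x; 0.60 is upright, at a rigid stop. Stiff pivot (about 0.15 N m of friction): it stays where it is left. From the side at -x a push towards +x on the rim, about 5 N, rights it if the push rises with the rim (30 mm across, 22 mm up). As found, the rim's lowest edge is 51 mm to the -x side of the pivot, 38 mm above it.
- tube_mouth (a point): Centre of the tube's open upper mouth; z along the tube, out of the mouth. Clear round tube, 100 mm long, 42 mm outside and 34 mm inside diameter, open at both ends, pivoted 60 mm below the mouth; upright, the mouth is 168 mm and the lower end 68 mm above the bench.
- tube_jaws (a point): Point on the tube's axis between two sprung steel jaws that stick into the bore on its x sides, 92 mm below the mouth (8 mm above the lower end), leaving a 26 mm gap. They hold the core until it is pushed with roughly 6 to 12 N, and grip its sides until its top has passed them: push the rod's lower end to 95 to 100 mm below the mouth.
- core_center (a point): Centre of the rock core, a brown-red solid cylinder 30 mm in diameter and 45 mm long with bevelled ends, about 85 g, z along it. As found it is inside the tube, its top about 48 mm below the mouth.
- ramrod: Loose ramrod, 165 mm long, about 150 g, standing upright in its block; origin at the centre of its lower end, z up along it. Steel pusher disc 22 mm in diameter and 12 mm high at the lower end, steel shaft 14 mm in diameter, black round handle 22 mm in diameter from 115 to 165 mm.
- ramrod_grip (a point): Point on the ramrod's axis in its handle, 142 mm above its lower end.
- holder: Fixed aluminium block, 80 by 80 by 60 mm high, for the ramrod; origin on the bench under its middle. In its top, at the middle, is a round hole 31 mm wide and 48 mm deep (hole floor 12 mm above the bench).
- flask: Bystander: conical glass flask, 72 mm wide, 122 mm high; origin under its middle.
- wash_bottle: Bystander: white plastic bottle, 60 mm wide, 150 mm high; origin under its middle.
- sample_ring: Bystander: brass ring, 54 mm wide, 45 mm high, on the bench; origin under its middle.
- screwdriver: Bystander: screwdriver, 170 mm long, lying on the bench; x along it.
- core: The same rock core; origin at the centre of the end that is lower as found.

How it is judged:
By the outcome, as a careful person would: the job done as asked, in the order asked, and still so for the second after the job is handed in, with the robot touching nothing.
It also fails if it takes over 72 s, if anything falls off the work surface, if the arm or the gripper's body presses on something with over 40 N, if the wrist force passes 120 N, or if a joint passes its speed limit or range.

## Working session

There is one attempt and no reset: what is moved stays moved. The work goes in short steps, Python scripts to look and compute and a shell command to move; the robot and the scene stay as the last step left them, time stands still between calls to the robot, and variables do not carry over. Pictures are saved under pics/ and viewed, about 8 in all and at most 12, crops included, and the job is handed in when it is done.

```bash
ls; mkdir -p pics
python3 - <<'E'
from rig import telemetry, capture, camera_model
import cv2, numpy as np
for n in ("scene","top"):
    cv2.imwrite(f"pics/{n}0.png",capture(n))
    m=camera_model(n);C=np.array(m["camera_from_world"]);print(n,np.round(m["mtx"],1).tolist(),np.round(-C[:3,:3].T@C[:3,3]))
s=telemetry.sense();print(s)
E
```

```text
pics
scene [[422.7, 0.0, 318.8], [0.0, 422.7, 201.4], [0.0, 0.0, 1.0]] [1016.  393.  759.]
top [[429.9, 0.0, 320.4], [0.0, 429.9, 194.9], [0.0, 0.0, 1.0]] [537. -17. 945.]
{'time_s': 0.1, 'joints': array([ 1.05963497e+00,  3.13425785e-01,  1.49834512e+00,  4.10465901e-08,
        1.33102650e+00, -2.23400930e-01]), 'dq': array([-1.53421158e-03, -1.22498589e-03, -5.46493251e-04,  4.04236429e-04,
        1.25182003e-05,  8.78256770e-05]), 'tau': array([ 3.14764955e-03, -4.12898612e+01, -2.60140836e+01, -1.45278163e-04,
        3.05499176e-03,  2.99857525e-06]), 'eef_pos': array([148.8948723 , 503.2041639 , 230.78208788]), 'ee_rot': array([ 2.44571916e-04,  8.01188179e-01,  5.98412182e-01, -5.50495051e-04]), 'force': array([-0.24412366, -0.19935059, -0.50849834]), 'wrist_torque': array([ 0.04455002, -0.03560561, -0.00057926]), 'grip_width': 0.9996070194807227}
```

View pics/scene0.png

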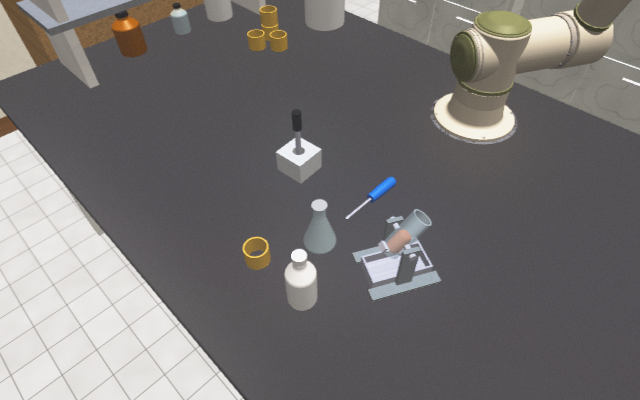

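View pics/top0.png

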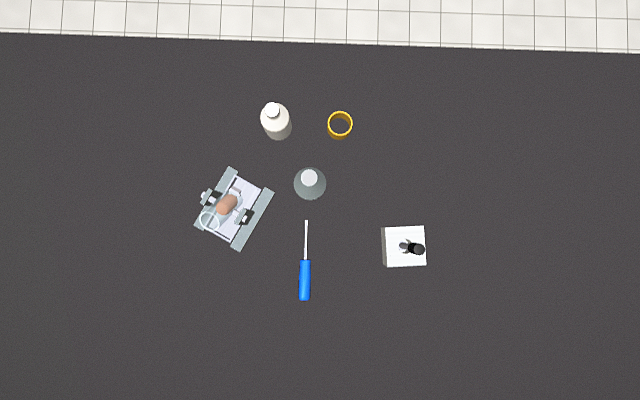

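The scene and top views show the stand near top px (234,208), its mouth towards the lower-left, and the holder near (405,246). I'll enlarge these areas.

```bash
cat > h.py <<'E'
import numpy as np, cv2
from rig import telemetry, capture, camera_model
def cam(n):
    m=camera_model(n); return np.array(m["mtx"]),np.array(m["camera_from_world"])
def proj(n,p):
    K,C=cam(n); q=(C[:3,:3]@np.atleast_2d(p).T).T+C[:3,3]; q=q@K.T; return q[:,:2]/q[:,2:]
def ray(n,uv,z):
    K,C=cam(n); R=C[:3,:3]; o=-R.T@C[:3,3]; d=R.T@np.linalg.solve(K,[*uv,1]); return o+d*(z-o[2])/d[2]
def crop(img,x,y,w,h,s):
    c=cv2.resize(img[y:y+h,x:x+w],None,fx=s,fy=s,interpolation=cv2.INTER_CUBIC)
    for i in range(0,w,10): cv2.putText(c,str(x+i),(i*s,8),0,.3,(0,255,255)); cv2.line(c,(i*s,10),(i*s,14),(0,255,255))
    for i in range(0,h,10): cv2.putText(c,str(y+i),(0,i*s+4),0,.3,(0,255,255))
    return c
E
python3 - <<'E'
from h import *
t=cv2.imread("pics/top0.png"); s=cv2.imread("pics/scene0.png")
a=crop(t,185,160,100,98,4); b=crop(t,370,215,66,60,4); c=crop(s,345,200,100,98,4);d=crop(s,270,105,66,80,4)
o=np.zeros((392+0,800,3),np.uint8); o=np.hstack([a,c])
e=np.zeros((208+112,800,3),np.uint8)[:200]
bb=np.zeros((320,800,3),np.uint8); bb[:240,:264]=b; bb[:320,400:664]=d
o=np.vstack([o[:392],bb]); cv2.imwrite("pics/c1.png",cv2.resize(o,None,fx=.84,fy=.84) if o.shape[0]>600 and 0 else o[:600]); print(o.shape)
E
```

```text
(712, 800, 3)
```

View pics/c1.png

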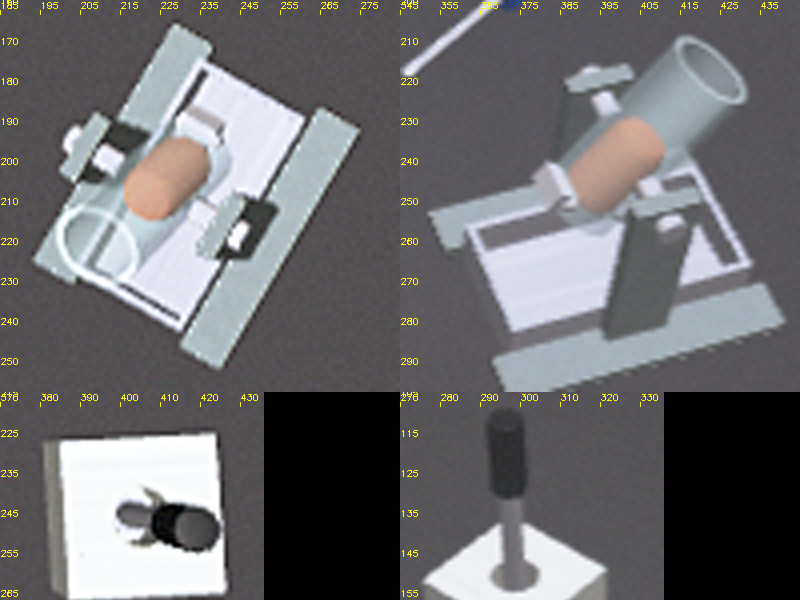

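Run:
```python
from h import *
from scipy.optimize import least_squares
def S(p,L):
    c,s=np.cos(p[2]),np.sin(p[2]); L=np.atleast_2d(L); return np.c_[p[0]+c*L[:,0]-s*L[:,1],p[1]+s*L[:,0]+c*L[:,1],L[:,2]]
tt=[(229,166),(193.5,225.5),(274.7,192.5),(240.2,252)]
mid=np.mean([ray("top",u,6) for u in tt],0); print("corners",[np.round(ray("top",u,6)).tolist() for u in tt],mid)
m=ray("top",(209.2,220.7),157.5); print("mouth",m, "scene ray", ray("scene",(422.5,217.75),157.5))
# +y left of x; -x is mouth end. corners 0: +x, ; 1:-x
d=ray("top",tt[0],6)-ray("top",tt[1],6); yaw=np.arctan2(d[1],d[0]); print("yaw",yaw)
side=np.sign(np.cross([np.cos(yaw),np.sin(yaw)],(ray("top",tt[0],6)-mid)[:2])); print(side)
L=[(75,59*side,6),(-75,59*side,6),(75,-59*side,6),(-75,-59*side,6),(-33.9,0,157.5)]
f=lambda p:np.r_[(proj("top",S(p,L))-np.array(tt+[(209.2,220.7)])).ravel(),(proj("scene",S(p,L[4]))-[[422.5,217.75]]).ravel()]
r=least_squares(f,[*mid[:2],yaw]);print("stand",r.x.round(3),r.fun.round(1))
hb=[(385,227.2),(424,225.2),(386.5,266.7),(426.5,265)]
P=[ray("top",u,60) for u in hb];print("holder",np.round(P),np.mean(P,0))
print("handle top",ray("top",(420,249.2),177),ray("scene",(296.5,111.5),177))
print("shaft at hole",ray("scene",(298.3,153),60))
```

```text
corners [[661.0, 175.0, 6.0], [528.0, 246.0, 6.0], [605.0, 72.0, 6.0], [474.0, 142.0, 6.0]] [567.10043223 158.58997417   6.        ]
mouth [539.18775491 175.07116331 157.5       ] scene ray [538.32049171 178.3322479  157.5       ]
yaw -0.49223184817628424
1.0
stand [ 5.67593e+02  1.59400e+02 -4.93000e-01] [-0.6 -0.5 -0.6 -0.6  0.2 -0.1 -0.4  0.2 -0.2  0.8 -1.1 -1. ]
holder [[ 537. -162.   60.]
 [ 543. -242.   60.]
 [ 457. -167.   60.]
 [ 462. -248.   60.]] [ 499.79155706 -204.80798205   60.        ]
handle top [ 499.69739433 -205.93566286  177.        ] [ 498.13275896 -200.83596634  177.        ]
shaft at hole [ 505.54559101 -194.658597     60.        ]<stdin>:10: DeprecationWarning: Arrays of 2-dimensional vectors are deprecated. Use arrays of 3-dimensional vectors instead. (deprecated in NumPy 2.0)
```

Fits agree to ~1 px: stand at (568,159), yaw −0.493, and holder at (500,−205). Now the approach to the −x side of the rim.

```bash
python3 -m inch '[[0,0,0,0.041,0],[0,0,0,0.041,0],[0,0,0,0.041,0],[0,0,0,0.041,0],[0,0,0,0.041,0]]' 40
python3 -m inch '[[-0.007,0.03,0,0,0],[-0.007,0.03,0,0,0],[-0.007,0.03,0,0,0],[-0.007,0.03,0,0,0],[-0.007,0.03,0,0,0]]'
python3 -m inch '[[-0.007,0.03,0,0,0],[-0.007,0.03,0,0,0],[-0.007,0.03,0,0,0],[-0.007,0.03,0,0,0],[-0.007,0.03,0,0,0]]'
cat >> h.py <<'E'
from scipy.spatial.transform import Rotation as Ro
def todo(x,y,z,yaw=None):
    "remaining shift in tool axes (mm), wanted direction yaw of tool x (deg) -> tool turn"
    s=telemetry.sense(); w,a,b,c=s["ee_rot"]; R=Ro.from_quat([a,b,c,w]); M=R.as_matrix()
    cur=np.degrees(np.arctan2(M[1,0],M[0,0])); print("t",round(s["time_s"],2),"pos",s["eef_pos"].round(1),"yawx",cur.round(2),"tilt",M[:2,2].round(4),"F",s["force"].round(1),"grip",round(s["grip_width"],3),"q6",s["joints"][5].round(2))
    print("shift mm",(M.T@(np.array([x,y,z])-s["eef_pos"])).round(1), "" if yaw is None else "turn %.3f"%(-np.radians((yaw-cur+90)%180-90)))
st=(567.6,159.4,-.493)
def loc(x,y,z): c,s=np.cos(st[2]),np.sin(st[2]); return st[0]+c*x-s*y,st[1]+s*x+c*y,z
E
python3 -c "
from h import *
todo(*loc(-82,0,135),61.8)"
```

```text
time_s: 0.52
eef_pos: [148.5, 502.5, 229.0]
ee_rot: [0.001, 0.86, 0.51, -0.002]
force: [1.0, 0.2, 0.1]
grip_width: 0.302
time_s: 0.93
eef_pos: [262.8, 398.0, 227.1]
ee_rot: [0.001, 0.859, 0.513, -0.004]
force: [0.7, 0.5, 0.3]
grip_width: -0.0
time_s: 1.35
eef_pos: [382.2, 289.6, 226.1]
ee_rot: [0.001, 0.858, 0.513, -0.005]
force: [0.1, 1.1, 0.4]
grip_width: 0.002
t 1.35 pos [382.2 289.6 226.1] yawx 61.71 tilt [-0.0079 -0.0076] F [0.1 1.1 0.4] grip 0.002 q6 -0.67
shift mm [-25.9 143.3  90.9] turn -0.002
```

```bash
python3 -m inch '[[-0.006,0.03,0.0,0,0],[-0.006,0.03,0.0,0,0],[-0.005,0.03,0,0,0],[-0.005,0.03,0,0,0],[-0.005,0.025,0,0,0]]'
python3 -m inch '[[0,0,0.02,0,0],[0,0,0.02,0,0],[0,0,0.02,0,0],[0,0,0.02,0,0],[0,0,0.01,0,0]]'
python3 - <<'E'
from h import *
todo(*loc(-62,0,135),61.8)
cv2.imwrite("pics/a.png",np.hstack([crop(capture("top"),175,150,110,110,3),crop(capture("scene"),345,180,110,110,3)]))
E
```

```text
time_s: 1.77
eef_pos: [501.8, 190.1, 224.6]
ee_rot: [0.001, 0.859, 0.512, -0.007]
force: [0.4, -0.2, -0.1]
grip_width: -0.001
time_s: 2.18
eef_pos: [505.9, 184.2, 131.3]
ee_rot: [0.002, 0.861, 0.509, -0.005]
force: [0.6, -0.1, 0.8]
grip_width: -0.0
t 2.18 pos [505.9 184.2 131.3] yawx 61.19 tilt [-0.0073 -0.0086] F [ 0.6 -0.1  0.8] grip -0.0 q6 -0.93
shift mm [ 7.3  4.  -3.8] turn -0.011
```

View pics/a.png

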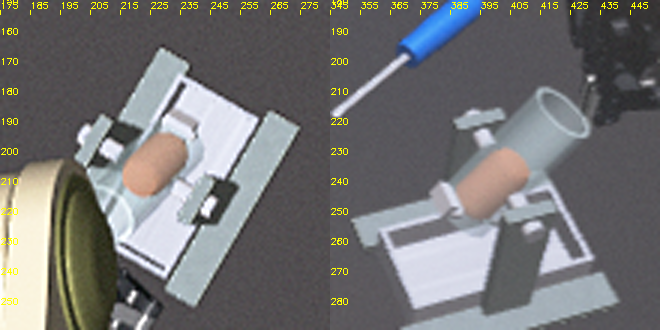

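Finger stands just short of the rim, laterally 7 mm off. Centre it, then push along the rim's arc.

```bash
python3 -m inch '[[0.004,0,0,0,0],[0.003,0,0,0,0],[0,0.002,0,0,0],[0,0.002,0,0,0],[0,0.002,0,0,0]]'
python3 -m inch '[[0,0.004,-0.003,0,0],[0,0.005,-0.004,0,0],[0,0.005,-0.004,0,0],[0,0.005,-0.004,0,0],[0,0.005,-0.003,0,0]]'
python3 -c "
from h import *
todo(*loc(-32,0,157),61.8)"
```

```text
time_s: 2.7
eef_pos: [514.4, 189.4, 134.8]
ee_rot: [0.001, 0.86, 0.509, -0.006]
force: [-13.4, 3.9, 8.0]
grip_width: 0.003
time_s: 3.12
eef_pos: [532.7, 179.5, 154.2]
ee_rot: [-0.003, 0.86, 0.51, -0.009]
force: [-2.6, 2.0, -1.9]
grip_width: 0.001
t 3.12 pos [532.7 179.5 154.2] yawx 61.39 tilt [-0.0189 -0.0049] F [-2.6  2.  -1.9] grip 0.001 q6 -0.95
shift mm [-1.2  8.2 -2.9] turn -0.007
```

```bash
python3 -m inch '[[0,0.004,-0.001,0,0],[0,0.003,-0.001,0,0],[0,0.002,-0.001,0,0],[0,0.002,0,0,0],[0,0.002,0,0,0]]'
python3 -c "
from h import *
todo(*loc(-32,0,157),61.8)"
```

```text
time_s: 3.53
eef_pos: [539.8, 175.8, 157.3]
ee_rot: [-0.01, 0.86, 0.511, -0.015]
force: [-14.7, 4.8, 9.1]
grip_width: 0.001
t 3.53 pos [539.8 175.8 157.3] yawx 61.42 tilt [-0.0356  0.0016] F [-14.7   4.8   9.1] grip 0.001 q6 -0.97
shift mm [-1.3  0.2  0.3] turn -0.007
```

```bash
python3 -m inch '[[0,0.003,0,0,0],[0,0.003,0,0,0],[0,0.001,0,0,0],[0,-0.01,0,0,0],[0,-0.02,0,0,0]]'
python3 -m inch '[[0,-0.02,-0.02,0,0.0],[0,-0.02,-0.02,0,0.0],[0,-0.02,-0.02,0,0.0],[0,-0.01,-0.02,0,0],[0,0,0,0,0]]'
python3 - <<'E'
from h import *
todo(*loc(-32,0,157),61.8)
cv2.imwrite("pics/b.png",np.hstack([crop(capture("top"),175,150,110,110,3),crop(capture("scene"),345,180,110,110,4)[:330]]))
E
```

```text
time_s: 3.95
eef_pos: [514.8, 189.1, 158.9]
ee_rot: [-0.016, 0.86, 0.51, -0.021]
force: [0.4, 0.2, -0.2]
grip_width: -0.0
time_s: 4.37
eef_pos: [453.3, 224.3, 245.4]
ee_rot: [-0.015, 0.86, 0.51, -0.019]
force: [1.0, -0.1, 0.9]
grip_width: -0.0
t 4.37 pos [453.3 224.3 245.4] yawx 61.42 tilt [-0.0474  0.0061] F [ 1.  -0.1  0.9] grip -0.0 q6 -0.86
shift mm [ -0.9 103.2  84. ] turn -0.007
```

View pics/b.png

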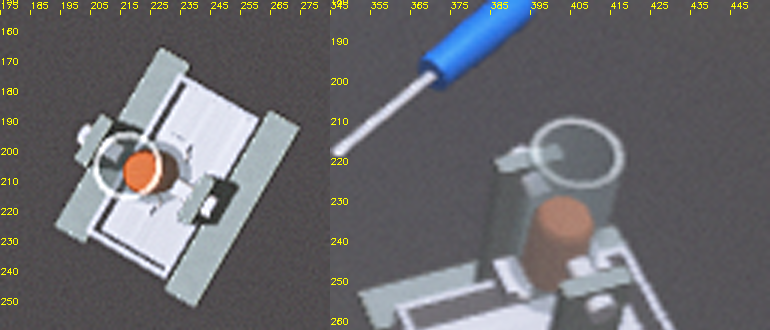

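Mouth is now over the core in both views, so the tube looks upright. Next: verify numerically, and turn so the tool's small tilt lies along tool y.

```bash
python3 -m inch '[[0,-0.005,-0.01,-0.075,0.06],[0,-0.005,-0.01,-0.075,0.06],[0,0,0,-0.075,0.06],[0,0,0,-0.075,0.06],[0,0,0,-0.06,0.06]]'
python3 - <<'E'
from h import *
print("mouth top",ray("top",(217.3,205.3),168),"scene",ray("scene",(406.75,218.25),168), "exp",st)
todo(499.5,-204.5,265,83)
E
```

```text
time_s: 4.88
eef_pos: [446.4, 225.7, 257.4]
ee_rot: [-0.02, 0.751, 0.66, -0.021]
force: [-0.8, -0.8, -0.5]
grip_width: 0.696
mouth top [567.27288589 159.28842624 168.        ] scene [567.40980095 162.61097852 168.        ] exp (567.6, 159.4, -0.493)
t 4.88 pos [446.4 225.7 257.4] yawx 82.62 tilt [-0.0574  0.0021] F [-0.8 -0.8 -0.5] grip 0.696 q6 -1.22
shift mm [-419.8  107.5  -11.5] turn -0.007
```

```bash
python3 -m inch '[[-0.03,0.008,-0.002,0,0.06],[-0.03,0.008,-0.002,0,0.06],[-0.03,0.008,-0.002,0,0.06],[-0.03,0.008,-0.002,0,0.06],[-0.03,0.008,-0.002,0,0.06]]'
python3 -m inch '[[-0.03,0.008,0,0,0.06],[-0.03,0.008,0,0,0.06],[-0.03,0.008,0,0,0.06],[-0.03,0.008,0,0,0.06],[-0.03,0.008,0,0,0.06]]'
python3 -c "
from h import *
todo(499.5,-204.5,265,83)"
```

```text
time_s: 5.3
eef_pos: [468.3, 68.2, 259.0]
ee_rot: [-0.022, 0.748, 0.663, -0.024]
force: [0.7, -0.4, 0.0]
grip_width: 0.699
time_s: 5.72
eef_pos: [489.8, -96.4, 251.2]
ee_rot: [-0.024, 0.749, 0.662, -0.026]
force: [0.5, 0.7, -0.6]
grip_width: 0.704
t 5.72 pos [489.8 -96.4 251.2] yawx 82.96 tilt [-0.071  0.002] F [ 0.5  0.7 -0.6] grip 0.704 q6 -1.86
shift mm [-106.2   21.9  -14.6] turn -0.001
```

```bash
python3 -m inch '[[-0.025,0.006,-0.005,0,0.06],[-0.025,0.005,-0.005,0,0.06],[-0.025,0.004,-0.004,0,0.06],[-0.015,0.003,0,0,0.06],[-0.006,0.0,0,0,0.06]]'
python3 -c "
from h import *
todo(499.5,-204.5,265,83)"
python3 -m inch '[[0,0,0,0,0.06],[0,0,0,0,0.06],[0,0,0,0,0.06],[0,0,0,0,0.06],[0,0,0,0,0.06]]'
python3 -c "
from h import *
todo(499.5,-204.5,265,83)"
```

```text
time_s: 6.13
eef_pos: [495.4, -206.8, 256.7]
ee_rot: [-0.028, 0.752, 0.658, -0.028]
force: [1.2, 0.2, -0.5]
grip_width: 0.701
t 6.13 pos [ 495.4 -206.8  256.7] yawx 82.43 tilt [-0.0796  0.0051] F [ 1.2  0.2 -0.5] grip 0.701 q6 -2.03
shift mm [ 2.8  3.  -8.6] turn -0.010
time_s: 6.55
eef_pos: [494.8, -205.9, 253.5]
ee_rot: [-0.03, 0.752, 0.658, -0.029]
force: [0.4, -0.5, -0.3]
grip_width: 0.697
t 6.55 pos [ 494.8 -205.9  253.5] yawx 82.39 tilt [-0.0834  0.0078] F [ 0.4 -0.5 -0.3] grip 0.697 q6 -2.03
shift mm [  2.    3.5 -11.8] turn -0.011
```

Each row lets the arm sag slightly (tool tilt now 0.083 rad). I'll undo this by pressing the closed fingertips gently on the fixed block's +x face.

```bash
python3 -m inch '[[0.006,0.018,0,0,0],[0.006,0.018,0,0,0],[0.006,0.018,0,0,0],[0.006,0.018,0,0,0],[0.003,0.01,0,0,0]]'
python3 -c "
from h import *
todo(574,-177,35,86)"
```

```text
time_s: 6.97
eef_pos: [581.8, -185.9, 248.3]
ee_rot: [-0.029, 0.751, 0.659, -0.029]
force: [-0.9, 0.1, -1.1]
grip_width: 0.002
t 6.97 pos [ 581.8 -185.9  248.3] yawx 82.54 tilt [-0.0814  0.0063] F [-0.9  0.1 -1.1] grip 0.002 q6 -1.93
shift mm [  8.7   8.5 213.2] turn -0.060
```

```bash
python3 -m inch '[[0.004,0.002,0.035,0,0],[0.004,0.002,0.035,0,0],[0,0.002,0.035,0,0],[0,0.002,0.035,0,0],[0,0,0.025,0,0]]'
python3 -m inch '[[0,0,0.02,0,0],[0,0,0.01,0,0],[0,-0.004,0.002,0,0],[0,-0.006,0,0,0],[0,-0.006,0,0,0]]'
python3 -c "
from h import *
todo(551,-177,35,86)"
```

```text
time_s: 7.38
eef_pos: [584.1, -174.3, 83.6]
ee_rot: [-0.021, 0.749, 0.662, -0.025]
force: [-0.1, -0.1, 0.5]
grip_width: 0.002
time_s: 7.8
eef_pos: [563.7, -168.5, 47.5]
ee_rot: [-0.025, 0.747, 0.663, -0.026]
force: [1.0, -0.1, -0.0]
grip_width: 0.004
t 7.8 pos [ 563.7 -168.5   47.5] yawx 83.19 tilt [-0.0724  0.0018] F [ 1.  -0.1 -0. ] grip 0.004 q6 -1.91
shift mm [ -9.8 -10.7  13.3] turn -0.049
```

```bash
python3 -m inch '[[-0.003,-0.003,0.008,0,0],[-0.003,-0.004,0.005,0,0],[-0.002,-0.006,0,0,0],[0,-0.004,0,0,0],[0,-0.004,0,0,0]]'
python3 -m inch '[[0,-0.005,0,0,0],[0,-0.005,0,0,0],[0,-0.005,0,0,0],[0,-0.005,0,0,0],[0,-0.005,0,0,0]]'
python3 -c "
from h import *
todo(551,-177,35,86)"
```

```text
time_s: 8.22
eef_pos: [548.4, -175.5, 39.1]
ee_rot: [-0.012, 0.749, 0.663, -0.017]
force: [31.6, 2.1, -24.5]
grip_width: 0.003
time_s: 8.63
eef_pos: [549.1, -174.9, 41.2]
ee_rot: [0.019, 0.751, 0.66, 0.008]
force: [32.9, 3.7, -19.3]
grip_width: 0.001
t 8.63 pos [ 549.1 -174.9   41.2] yawx 82.55 tilt [ 0.0376 -0.0183] F [ 32.9   3.7 -19.3] grip 0.001 q6 -1.96
shift mm [-1.8  1.9  6.3] turn -0.060
```

Tilt corrected (slightly past, leaving room for the sag). Back off and go over the rod.

```bash
python3 -m inch '[[0,0.01,0,0,0],[0,0.02,-0.02,0,0.06],[0,0,-0.04,0,0.06],[0,0,-0.04,0,0.06],[0,0,-0.04,0,0.06]]'
python3 -m inch '[[0,0,-0.035,0,0.06],[0,0,-0.02,0,0.06],[-0.005,-0.02,0,0,0.06],[-0.005,-0.02,0,0,0.06],[-0.005,-0.015,0,0,0.06]]'
python3 -c "
from h import *
todo(499.5,-204.5,215,86)"
```

```text
time_s: 9.05
eef_pos: [571.0, -175.6, 179.8]
ee_rot: [0.014, 0.752, 0.659, 0.007]
force: [0.4, 0.2, -0.6]
grip_width: 0.561
time_s: 9.47
eef_pos: [513.2, -184.6, 248.3]
ee_rot: [0.025, 0.751, 0.659, 0.01]
force: [-0.1, -0.2, -0.0]
grip_width: 0.703
t 9.47 pos [ 513.2 -184.6  248.3] yawx 82.51 tilt [ 0.0482 -0.0232] F [-0.1 -0.2 -0. ] grip 0.703 q6 -2.0
shift mm [-21.  -12.6  33. ] turn -0.061
```

```bash
python3 -m inch '[[-0.01,-0.006,0.0,-0.01,0.06],[-0.008,-0.005,0.0,0,0.06],[-0.002,-0.001,0,0,0.06],[0,0,0.0,0,0.06],[0,0,0.0,0,0.06]]'
python3 - <<'E'
from h import *
todo(500.5,-204.5,135,86)
a=crop(capture("top"),370,205,70,70,5)
b=crop(capture("scene"),260,70,90,100,4)
o=np.zeros((400,720,3),np.uint8);o[:350,:350]=a;o[:400,360:]=b
cv2.imwrite("pics/c.png",o)
E
```

```text
time_s: 9.88
eef_pos: [494.9, -204.9, 250.4]
ee_rot: [0.027, 0.749, 0.662, 0.011]
force: [-0.7, 0.3, 0.3]
grip_width: 0.7
t 9.88 pos [ 494.9 -204.9  250.4] yawx 82.88 tilt [ 0.0512 -0.026 ] F [-0.7  0.3  0.3] grip 0.7 q6 -2.06
shift mm [  3.3  -0.7 115.5] turn -0.054
```

View pics/c.png

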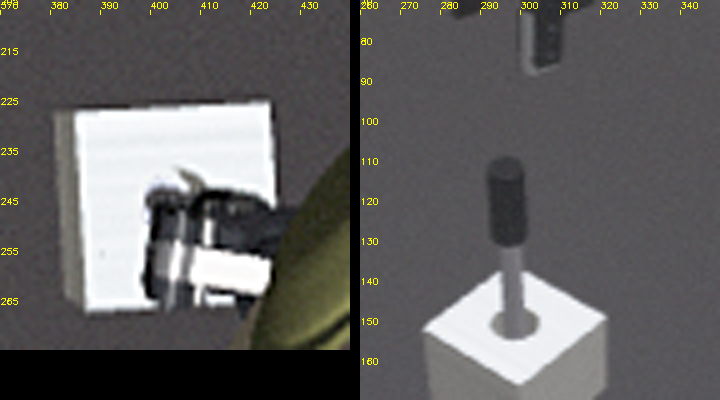

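```bash
python3 - <<'E'
from h import *
print("holder s",np.mean([ray("scene",u,60) for u in [(276,152),(321.5,149.5),(300,166),(295.8,137.5)]],0),"hole",ray("scene",(298.8,150.75),60),"htop",ray("scene",(296.5,111.2),177),"shaft",ray("scene",((513-360)/4+260,70+313/4),65))
E
python3 -m inch '[[0.001,0,0.025,0,0.06],[0.001,0,0.025,0,0.06],[0.001,0,0.025,0,0.06],[0,0,0.02,0,0.06],[0,0,0.01,0,0.06]]'
python3 -c "
from h import *
todo(500.5,-204.5,135,86)"
```

```text
holder s [ 500.52089779 -199.93841739   60.        ] hole [ 499.02483121 -199.78386454   60.        ] htop [ 497.36895603 -201.65185572  177.        ] shaft [ 497.3544433 -203.2124052   65.       ]
time_s: 10.4
eef_pos: [504.3, -203.7, 143.7]
ee_rot: [0.03, 0.748, 0.663, 0.012]
force: [-0.1, 0.1, -0.7]
grip_width: 0.703
t 10.4 pos [ 504.3 -203.7  143.7] yawx 83.06 tilt [ 0.0572 -0.0294] F [-0.1  0.1 -0.7] grip 0.703 q6 -2.06
shift mm [-1.1 -4.2  8.5] turn -0.051
```

```bash
python3 -m inch '[[-0.001,-0.003,0.004,0,0.06],[0,-0.003,0.004,0,0.06],[0,0,0,0,0.01],[0,0,0,0,0.01],[0,0,0,0,0.01]]' 60
python3 -m inch '[[0,0,0,0,0.01],[0,0,0,0,0.01],[0,0,-0.004,0,0.01],[0,0,-0.015,0,0.01],[0,0,-0.03,0,0.01]]'
python3 -c "
from h import *
todo(500,-204.5,312,86)"
```

```text
time_s: 10.82
eef_pos: [498.5, -203.0, 133.3]
ee_rot: [0.028, 0.747, 0.664, 0.011]
force: [0.4, -0.2, 0.4]
grip_width: 0.29
time_s: 11.23
eef_pos: [494.3, -200.6, 180.7]
ee_rot: [0.025, 0.748, 0.664, 0.011]
force: [1.5, 0.1, -2.1]
grip_width: 0.241
t 11.23 pos [ 494.3 -200.6  180.7] yawx 83.16 tilt [ 0.0487 -0.0231] F [ 1.5  0.1 -2.1] grip 0.241 q6 -2.07
shift mm [  -5.4   12.8 -130.8] turn -0.050
```

```bash
python3 -m inch '[[-0.001,0.003,-0.03,0,0.01],[-0.001,0.003,-0.035,0,0.01],[-0.001,0.003,-0.035,0,0.01],[-0.001,0.002,-0.025,0,0.01],[0,0.001,-0.008,0,0.01]]'
python3 - <<'E'
from h import *
todo(*loc(0,0,312),83)
cv2.imwrite("pics/d.png",np.hstack([crop(capture("top"),360,205,90,80,4),crop(capture("scene"),255,55,90,110,4)[:320]]))
E
```

```text
time_s: 11.65
eef_pos: [498.4, -202.5, 325.7]
ee_rot: [0.027, 0.748, 0.664, 0.011]
force: [-0.5, -0.6, -1.5]
grip_width: 0.243
t 11.65 pos [ 498.4 -202.5  325.7] yawx 83.15 tilt [ 0.0526 -0.0263] F [-0.5 -0.6 -1.5] grip 0.243 q6 -2.06
shift mm [367.7  25.1   7.8] turn 0.003
```

View pics/d.png

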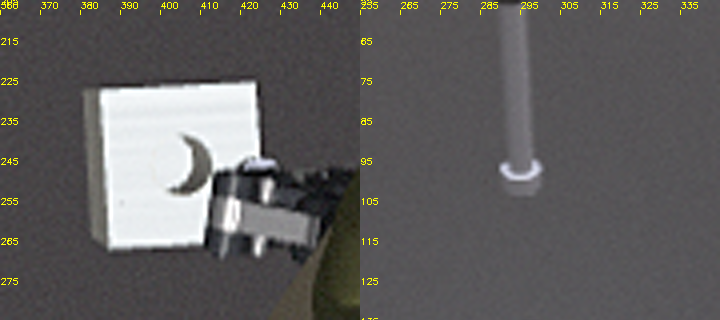

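Run:
```python
from h import *
z=204
print("tip s",ray("scene",(295.25,102.3),z),"disc top",ray("scene",(295.25,97.5),z+12),"crescent top",ray("top",(425.5,245.7),z+12))
# vertical rod predicted line in scene, from tip
p=ray("scene",(295.25,102.3),z)
for t in [(0,0),(.03,0),(0,.03),(.053,-.026)]:
    a=np.array([-t[0],-t[1],1.]);print(t,proj("scene",[p+a*12,p+a*100]).round(1).tolist(),proj("top",[p+a*12]).round(1))
print(proj("top",[(498,-203,216),(490,-203,216),(506,-203,216)]).round(1))
```

```text
tip s [ 501.21253439 -199.69578399  204.        ] disc top [ 500.25442751 -199.84053513  216.        ] crescent top [ 507.7302608  -205.59443271  216.        ]
(0, 0) [[295.0, 97.7], [292.8, 61.1]] [[422.  249.5]]
(0.03, 0) [[295.1, 97.6], [293.9, 60.6]] [[422.  249.7]]
(0, 0.03) [[294.9, 97.6], [291.8, 60.6]] [[422.2 249.5]]
(0.053, -0.026) [[295.3, 97.6], [295.6, 60.6]] [[421.8 249.8]]
[[423.9 251.4]
 [423.8 256.2]
 [424.  246.7]]
```

```bash
python3 -m inch '[[0.02,0.002,0,0,0.01],[0.03,0.002,0,0,0.01],[0.03,0.002,0,0,0.01],[0.03,0.002,0,0,0.01],[0.03,0.002,0,0,0.01]]'
python3 -m inch '[[0.03,0.002,0,0,0.01],[0.03,0.002,0,0,0.01],[0.03,0.002,0,0,0.01],[0.03,0.002,0,0,0.01],[0.03,0.002,0,0,0.01]]'
python3 -c "
from h import *
todo(566.4,161,312,83)"
```

```text
time_s: 12.17
eef_pos: [522.7, -63.7, 308.8]
ee_rot: [0.018, 0.751, 0.66, 0.006]
force: [0.6, 0.3, -1.8]
grip_width: 0.241
time_s: 12.58
eef_pos: [548.7, 91.9, 293.7]
ee_rot: [0.011, 0.751, 0.66, -0.0]
force: [0.4, -0.0, -2.0]
grip_width: 0.244
t 12.58 pos [548.7  91.9 293.7] yawx 82.62 tilt [ 0.0139 -0.0162] F [ 0.4 -0.  -2. ] grip 0.244 q6 -1.48
shift mm [ 70.6   9.  -19.2] turn -0.007
```

```bash
python3 -m inch '[[0.0,0.0,-0.02,0,0.01],[0.02,0.004,-0.005,0,0.01],[0.025,0.004,-0.005,0,0.01],[0.017,0.003,-0.003,0,0.01],[0.006,0.001,-0.002,0,0.01]]'
python3 - <<'E'
from h import *
todo(571,160,312,83)
cv2.imwrite("pics/e.png",np.hstack([crop(capture("top"),175,150,90,100,4)[:400],crop(capture("scene"),360,150,90,100,4)]))
E
```

```text
time_s: 13.0
eef_pos: [566.2, 166.6, 314.3]
ee_rot: [0.003, 0.749, 0.662, -0.009]
force: [-0.3, -0.8, -1.7]
grip_width: 0.244
t 13.0 pos [566.2 166.6 314.3] yawx 82.96 tilt [-0.0091 -0.0157] F [-0.3 -0.8 -1.7] grip 0.244 q6 -1.35
shift mm [-5.9  5.6  2.4] turn -0.001
```

View pics/e.png

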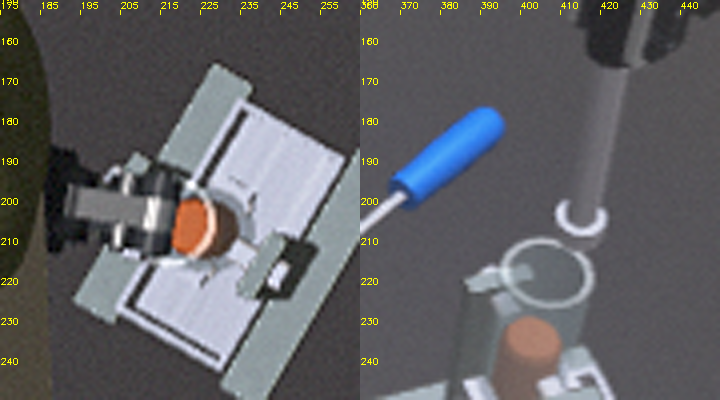

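Run:
```python
from h import *
p=ray("scene",(415.25,204.5),205);print("disc top",p, "mouth scene", ray("scene",(360+(547-360)/4,150+273/4),168))
for t in [(0,0),(-.03,0),(-.06,0),(-.062,.01),(0,.03)]:
    a=np.array([-t[0],-t[1],1.]);q=proj("scene",[p,p+a*60,p+a*80]);print(t,q.round(1).tolist())
```

```text
disc top [560.45121166 168.85869143 205.        ] mouth scene [567.40980095 162.61097852 168.        ]
(0, 0) [[415.2, 204.5], [421.2, 180.3], [423.4, 171.5]]
(-0.03, 0) [[415.2, 204.5], [420.6, 180.9], [422.5, 172.3]]
(-0.06, 0) [[415.2, 204.5], [419.9, 181.4], [421.6, 173.0]]
(-0.062, 0.01) [[415.2, 204.5], [419.6, 181.3], [421.2, 172.8]]
(0, 0.03) [[415.2, 204.5], [420.3, 179.7], [422.2, 170.8]]
```

```bash
python3 -m inch '[[-0.003,0.004,0,0,0.01],[-0.002,0.004,-0.001,0,0.01],[0,0.001,-0.001,0,0.01],[0,0,-0.001,0,0.01],[0,0,-0.001,0,0.01]]'
cat >> h.py <<'E'
def rod(zt=None):
    "tip from telemetry, tilt reference at grasp (.057,-.029) -> vertical"
    s=telemetry.sense(); w,a,b,c=s["ee_rot"]; M=Ro.from_quat([a,b,c,w]).as_matrix(); t=M[:2,2]-[.0526,-.0263]
    tip=s["eef_pos"]+np.r_[np.array([1,-1])+121*t,-121.]
    print("t",round(s["time_s"],2),"tip",tip.round(1),"rod tilt",t.round(3),"F",s["force"].round(1),"grip",s["grip_width"].round(3))
    g=np.array([567.4,160,tip[2] if zt is None else zt]);print("shift mm",(M.T@(g-tip)).round(1))
E
python3 -c "
from h import *
rod(130)"
```

```text
time_s: 13.52
eef_pos: [574.7, 154.3, 316.3]
ee_rot: [0.002, 0.751, 0.661, -0.011]
force: [0.2, 0.8, -1.9]
grip_width: 0.238Traceback (most recent call last):
  File "<string>", line 3, in <module>
    rod(130)
    ~~~^^^^^
  File "h.py", line 26, in rod
    print("t",round(s["time_s"],2),"tip",tip.round(1),"rod tilt",t.round(3),"F",s["force"].round(1),"grip",s["grip_width"].round(3))
                                                                                                           ^^^^^^^^^^^^^^^^^^^^^
AttributeError: 'float' object has no attribute 'round'
```

```bash
sed -i 's/s\["grip_width"\].round(3))$/round(s["grip_width"],3))/' h.py; python3 -c "
from h import *
rod(140)"
```

```text
t 13.52 tip [567.7 154.4 195.3] rod tilt [-0.066  0.009] F [ 0.2  0.8 -1.9] grip 0.238
shift mm [ 6.6 -0.4 55.2]
```

```bash
python3 -m inch '[[0.003,0,0,0,0.01],[0.002,0,0.004,0,0.01],[0.001,0,0.006,0,0.01],[0,0,0.006,0,0.01],[0,0,0.004,0,0.01]]'
python3 -c "
from h import *
rod(140)"
```

```text
time_s: 13.93
eef_pos: [575.4, 159.9, 295.6]
ee_rot: [0.003, 0.751, 0.66, -0.01]
force: [0.3, 0.4, -1.4]
grip_width: 0.239
t 13.93 tip [568.7 160.  174.6] rod tilt [-0.064  0.009] F [ 0.3  0.4 -1.4] grip 0.239
shift mm [ 0.5 -1.  34.6]
```

```bash
python3 -m inch '[[0,-0.001,0.006,0,0.01],[0,0,0.008,0,0.01],[0,0,0.008,0,0.01],[0,0,0.006,0,0.01],[0,0,0.004,0,0.01]]'
python3 -c "
from h import *
rod(122)"
```

```text
time_s: 14.35
eef_pos: [573.2, 159.6, 259.0]
ee_rot: [0.002, 0.751, 0.66, -0.011]
force: [0.6, 1.0, -2.2]
grip_width: 0.24
t 14.35 tip [566.3 159.7 138. ] rod tilt [-0.066  0.009] F [ 0.6  1.  -2.2] grip 0.24
shift mm [ 0.8  1.3 16. ]
```

```bash
python3 -m inch '[[0.001,0.001,0.003,0,0.01],[0,0,0.003,0,0.01],[0,0,0.003,0,0.01],[0,0,0.003,0,0.01],[0,0,0.003,0,0.01]]' 80
python3 -c "
from h import *
rod(115)"
python3 -m inch '[[0,0,0.004,0,0.01],[0,0,0.004,0,0.01],[0,0,0.004,0,0.01],[0,0,0.004,0,0.01],[0,0,0.004,0,0.01]]'
python3 -c "
from h import *
rod(70)"
```

```text
time_s: 14.77
eef_pos: [574.3, 160.2, 242.1]
ee_rot: [0.002, 0.751, 0.66, -0.011]
force: [-0.4, -0.2, -0.5]
grip_width: 0.237
t 14.77 tip [567.4 160.3 121.1] rod tilt [-0.066  0.009] F [-0.4 -0.2 -0.5] grip 0.237
shift mm [-0.1  0.1  6.1]
time_s: 15.18
eef_pos: [577.2, 160.1, 227.9]
ee_rot: [0.007, 0.751, 0.66, -0.004]
force: [-1.5, 1.3, 8.0]
grip_width: 0.241
t 15.18 tip [572.1 160.3 106.9] rod tilt [-0.05  0.01] F [-1.5  1.3  8. ] grip 0.241
shift mm [-0.3 -4.8 36.8]
```

```bash
python3 -m inch '[[0,-0.002,0.004,0,0.01],[0,-0.002,0.004,0,0.01],[0,-0.002,0.004,0,0.01],[0,-0.001,0.004,0,0.01],[0,0,0.004,0,0.01]]'
python3 -c "
from h import *
rod(70)"
```

```text
time_s: 15.6
eef_pos: [573.8, 160.9, 215.4]
ee_rot: [0.013, 0.751, 0.66, 0.003]
force: [-1.6, -1.3, 9.5]
grip_width: 0.235
t 15.6 tip [571.  161.3  94.4] rod tilt [-0.031  0.011] F [-1.6 -1.3  9.5] grip 0.235
shift mm [-1.4 -4.  24.3]
```

```bash
python3 -m inch '[[0,-0.002,0.004,0,0.01],[0,-0.002,0.004,0,0.01],[0,-0.002,0.004,0,0.01],[0,-0.001,0.004,0,0.01],[0,0,0.004,0,0.01]]'
python3 -c "
from h import *
rod(70)"
```

```text
time_s: 16.02
eef_pos: [570.8, 161.4, 202.1]
ee_rot: [0.019, 0.751, 0.66, 0.01]
force: [0.6, 0.6, -1.2]
grip_width: 0.238
t 16.02 tip [570.2 161.8  81.1] rod tilt [-0.013  0.012] F [ 0.6  0.6 -1.2] grip 0.238
shift mm [-2. -3. 11.]
```

```bash
python3 -m inch '[[-0.001,-0.002,0.002,0,0.01],[-0.001,-0.001,0.002,0,0.01],[0,0,0.002,0,0.01],[0,0,0.002,0,0.01],[0,0,0.001,0,0.01]]'
python3 - <<'E'
from h import *
rod(70)
cv2.imwrite("pics/f.png",np.hstack([crop(capture("top"),185,150,90,100,4)[:400],crop(capture("scene"),355,190,90,100,4)]))
E
```

```text
time_s: 16.43
eef_pos: [566.7, 159.4, 190.2]
ee_rot: [0.017, 0.751, 0.66, 0.009]
force: [0.2, 0.3, -1.4]
grip_width: 0.238
t 16.43 tip [565.7 159.8  69.2] rod tilt [-0.017  0.012] F [ 0.2  0.3 -1.4] grip 0.238
shift mm [ 0.4  1.7 -0.7]
```

View pics/f.png

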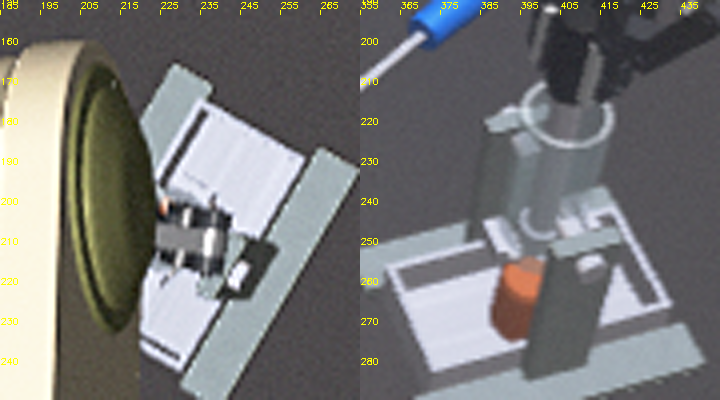

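The core has dropped and stands in the tray (scene px ~(393,265)), clear of the jaws. Withdraw straight up.

```bash
python3 -m inch '[[0,0.002,-0.008,0,0.01],[0,0.001,-0.012,0,0.01],[0,0.001,-0.014,0,0.01],[0,0.001,-0.014,0,0.01],[0,0,-0.014,0,0.01]]'
python3 -c "
from h import *
rod(195)"
```

```text
time_s: 16.95
eef_pos: [569.3, 159.5, 254.4]
ee_rot: [0.016, 0.751, 0.66, 0.007]
force: [0.5, -0.4, -0.6]
grip_width: 0.238
t 16.95 tip [567.7 159.9 133.4] rod tilt [-0.021  0.011] F [ 0.5 -0.4 -0.6] grip 0.238
shift mm [ -0.6   1.7 -61.6]
```

```bash
python3 -m inch '[[0,0,-0.014,0,0.01],[0,0,-0.016,0,0.01],[0,0,-0.018,0,0.01],[0,0,-0.018,0,0.01],[0,0,-0.01,0,0.01]]'
python3 - <<'E'
from h import *
rod(200)
cv2.imwrite("pics/g.png",np.hstack([crop(capture("top"),185,150,90,100,4)[:400],crop(capture("scene"),355,150,90,120,4)[:400]]))
todo(499,-202,320,83)
E
```

```text
time_s: 17.37
eef_pos: [567.0, 160.7, 339.1]
ee_rot: [0.017, 0.751, 0.66, 0.009]
force: [0.3, -0.0, -1.4]
grip_width: 0.241
t 17.37 tip [566.1 161.1 218.1] rod tilt [-0.016  0.012] F [ 0.3 -0.  -1.4] grip 0.241
shift mm [-0.8  0.8 18.2]
t 17.47 pos [567.3 160.8 338.8] yawx 82.64 tilt [ 0.0378 -0.0143] F [-0.5 -0.4 -0.9] grip 0.233 q6 -1.36
shift mm [-368.3  -22.1   21.4] turn -0.006
```

```bash
python3 -m inch '[[-0.02,-0.002,0,0,0.01],[-0.03,-0.002,0,0,0.01],[-0.03,-0.002,0,0,0.01],[-0.03,-0.002,0,0,0.01],[-0.03,-0.002,0,0,0.01]]'
python3 -m inch '[[-0.03,-0.002,0,0,0.01],[-0.03,-0.002,0,0,0.01],[-0.03,-0.002,0,0,0.01],[-0.03,-0.002,0,0,0.01],[-0.03,-0.002,0,0,0.01]]'
python3 -c "
from h import *
todo(499,-203,300,83);rod()"
```

```text
time_s: 17.88
eef_pos: [538.3, 23.4, 336.0]
ee_rot: [0.016, 0.748, 0.664, 0.009]
force: [0.9, -0.0, -0.8]
grip_width: 0.233
time_s: 18.3
eef_pos: [507.0, -130.8, 333.5]
ee_rot: [0.013, 0.748, 0.664, 0.007]
force: [0.5, 0.7, -1.4]
grip_width: 0.24
t 18.3 pos [ 507.  -130.8  333.5] yawx 83.2 tilt [ 0.0288 -0.0103] F [ 0.5  0.7 -1.4] grip 0.24 q6 -1.93
shift mm [-72.4  -0.4  34. ] turn 0.003
t 18.3 tip [ 505.1 -129.9  212.5] rod tilt [-0.024  0.016] F [ 0.5  0.7 -1.4] grip 0.24
shift mm [295.2  27.6  -1.2]
```

```bash
python3 -m inch '[[-0.025,0,0.01,0,0.01],[-0.025,0,0.01,0,0.01],[-0.015,0,0.005,0,0.01],[-0.003,0.001,0.003,0,0.01],[0,0,0,0,0.01]]'
python3 - <<'E'
from h import *
todo(501.5,-205,240,83);rod()
g=cv2.imread("pics/g.png")[:,360:][:300]
o=np.zeros((600,720,3),np.uint8);a=crop(capture("scene"),255,80,100,100,6);o[:,:600]=a
cv2.imwrite("pics/i.png",o[:,:600])
E
```

```text
time_s: 18.72
eef_pos: [497.5, -207.1, 301.4]
ee_rot: [0.011, 0.75, 0.661, 0.006]
force: [-0.4, -0.2, -1.3]
grip_width: 0.238
t 18.72 pos [ 497.5 -207.1  301.4] yawx 82.78 tilt [ 0.0244 -0.0086] F [-0.4 -0.2 -1.3] grip 0.238 q6 -2.06
shift mm [ 2.9  2.2 61.5] turn -0.004
t 18.72 tip [ 495.1 -205.9  180.4] rod tilt [-0.028  0.018] F [-0.4 -0.2 -1.3] grip 0.238
shift mm [372.1  25.8  -1.4]
```

View pics/i.png

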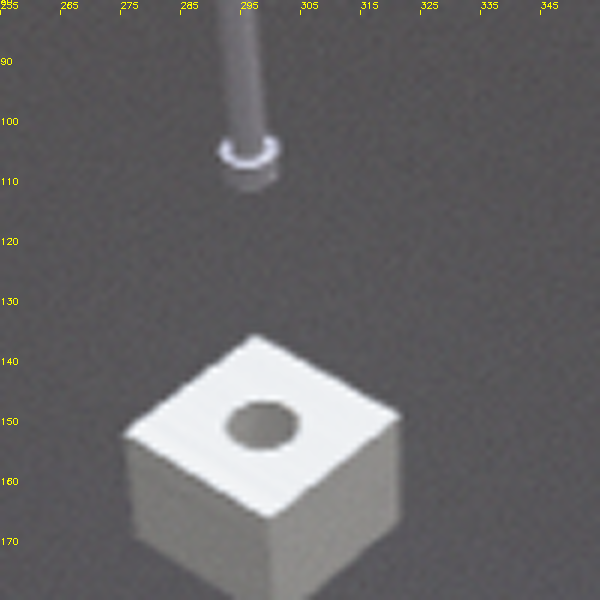

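Run:
```python
from h import *
print(ray("scene",(298.7,150.8),60),ray("scene",(296.5,104.8),192.4))
```

```text
[ 499.3240033  -199.82644502   60.        ] [ 494.94286945 -203.16281501  192.4       ]
```

```bash
python3 -m inch '[[0.002,0.003,0,0,0.01],[0.001,0.001,0.01,0,0.01],[0,0,0.02,0,0.01],[0,0,0.025,0,0.01],[0,-0.001,0.02,0,0.01]]'
python3 -c "
from h import *
todo(502.2,-204.4,190,83);rod()"
```

```text
time_s: 19.18
eef_pos: [506.7, -200.5, 228.4]
ee_rot: [0.017, 0.748, 0.664, 0.008]
force: [-0.9, -0.9, -1.9]
grip_width: 0.236
t 19.18 pos [ 506.7 -200.5  228.4] yawx 83.15 tilt [ 0.0348 -0.0142] F [-0.9 -0.9 -1.9] grip 0.236 q6 -2.05
shift mm [-4.  -5.4 38.3] turn 0.003
t 19.18 tip [ 505.6 -200.   107.4] rod tilt [-0.018  0.012] F [-0.9 -0.9 -1.9] grip 0.236
shift mm [364.8  18.6  -3. ]
```

```bash
python3 -m inch '[[-0.002,-0.003,0,0,0.01],[-0.001,-0.002,0.004,0,0.01],[-0.001,-0.001,0.008,0,0.01],[0,0,0.008,0,0.01],[0,0,0.004,0,0.01]]'
python3 -c "
from h import *
todo(500.8,-203.5,190,83);rod()"
```

```text
time_s: 19.6
eef_pos: [501.0, -201.0, 201.5]
ee_rot: [0.016, 0.746, 0.665, 0.008]
force: [0.2, -0.3, -2.3]
grip_width: 0.236
t 19.6 pos [ 501.  -201.   201.5] yawx 83.4 tilt [ 0.0336 -0.0128] F [ 0.2 -0.3 -2.3] grip 0.236 q6 -2.06
shift mm [-2.4 -0.3 11.5] turn 0.007
t 19.6 tip [ 499.7 -200.4   80.5] rod tilt [-0.019  0.014] F [ 0.2 -0.3 -2.3] grip 0.236
shift mm [365.7  25.9  -2.3]
```

```bash
python3 -m inch '[[-0.002,0,0.002,0,0.01],[-0.001,0,0.004,0,0.01],[0,0,0.006,0,0.01],[0,0,0.006,0,0.01],[0,0,0.004,0,0.01]]'
python3 -c "
from h import *
todo(500.8,-203.5,135,83);rod()"
```

```text
time_s: 20.02
eef_pos: [502.2, -205.2, 178.8]
ee_rot: [0.018, 0.747, 0.665, 0.009]
force: [0.4, -0.3, -1.3]
grip_width: 0.238
t 20.02 pos [ 502.2 -205.2  178.8] yawx 83.38 tilt [ 0.0362 -0.0146] F [ 0.4 -0.3 -1.3] grip 0.238 q6 -2.07
shift mm [ 2.  -3.2 43.7] turn 0.007
t 20.02 tip [ 501.2 -204.8   57.8] rod tilt [-0.016  0.012] F [ 0.4 -0.3 -1.3] grip 0.238
shift mm [370.   23.9  -2.9]
```

Inside the hole with no side force; lower further.

```bash
python3 -m inch '[[0.001,-0.001,0.006,0,0.01],[0.001,-0.001,0.008,0,0.01],[0,-0.001,0.008,0,0.01],[0,0,0.007,0,0.01],[0,0,0.003,0,0.01]]'
python3 -c "
from h import *
todo(500.8,-203.5,133.5,83);rod()"
```

```text
time_s: 20.43
eef_pos: [500.1, -202.9, 142.6]
ee_rot: [0.017, 0.747, 0.665, 0.009]
force: [-0.7, -0.5, -1.6]
grip_width: 0.239
t 20.43 pos [ 500.1 -202.9  142.6] yawx 83.38 tilt [ 0.0354 -0.014 ] F [-0.7 -0.5 -1.6] grip 0.239 q6 -2.07
shift mm [-0.5  0.4  9.1] turn 0.007
t 20.43 tip [ 499.1 -202.4   21.6] rod tilt [-0.017  0.012] F [-0.7 -0.5 -1.6] grip 0.239
shift mm [367.8  26.2  -2.6]
```

```bash
python3 -m inch '[[0,0,0.002,0,0.01],[0,0,0.002,0,0.01],[0,0,0.002,0,0.01],[0,0,0.001,0,0.01],[0,0,0.001,0,0.01]]'
python3 -c "
from h import *
rod()"
```

```text
time_s: 20.85
eef_pos: [500.7, -203.1, 133.8]
ee_rot: [0.017, 0.747, 0.665, 0.009]
force: [-0.8, 1.4, 10.3]
grip_width: 0.237
t 20.85 tip [ 499.7 -202.7   12.8] rod tilt [-0.017  0.012] F [-0.8  1.4 10.3] grip 0.237
shift mm [368.   25.6  -2.7]
```

```bash
python3 -m inch '[[0,0,-0.001,0,0.06],[0,0,-0.001,0,0.06],[0,0,-0.001,0,0.06],[0,0,-0.001,0,0.06],[0,0,-0.001,0,0.06]]'
python3 -m inch '[[0,0.001,-0.01,0,0.06],[0,0.001,-0.02,0,0.06],[0,0.001,-0.03,0,0.06],[0,0,-0.035,0,0.06],[0,0,-0.035,0,0.06]]'
python3 -m inch '[[0,-0.03,-0.02,0,0.06],[0,-0.03,-0.01,0,0.06],[0,-0.03,0,0,0.06],[0,-0.02,0,0,0.06],[0,0,-0.005,0,0.06]]'
python3 - <<'E'
from h import *
todo(500.8,-203.5,133.5,83)
t,s=capture("top"),capture("scene")
o=np.zeros((600,800,3),np.uint8)
o[:400]=np.hstack([crop(t,185,150,100,100,4),crop(s,350,195,100,100,4)])
o[400:,:300]=crop(s,250,100,75,50,4) if 0 else cv2.resize(s[90:190,240:390],(300,200))
o[400:,300:620]=cv2.resize(s,(320,200));o[400:,640:]=cv2.resize(t[205:285,365:429],(160,200))
cv2.imwrite("pics/j.png",o)
E
```

```text
time_s: 21.27
eef_pos: [501.1, -203.5, 140.2]
ee_rot: [0.018, 0.747, 0.665, 0.009]
force: [0.3, -0.5, -0.0]
grip_width: 0.7
time_s: 21.68
eef_pos: [496.9, -200.2, 271.1]
ee_rot: [0.012, 0.747, 0.665, 0.007]
force: [0.4, -0.5, -0.3]
grip_width: 0.702
time_s: 22.1
eef_pos: [384.1, -186.9, 315.3]
ee_rot: [0.021, 0.746, 0.666, 0.009]
force: [0.5, 0.3, 0.6]
grip_width: 0.701
t 22.1 pos [ 384.1 -186.9  315.3] yawx 83.48 tilt [ 0.0405 -0.0194] F [0.5 0.3 0.6] grip 0.701 q6 -2.2
shift mm [ -0.5 110.  186.7] turn 0.008
```

View pics/j.png

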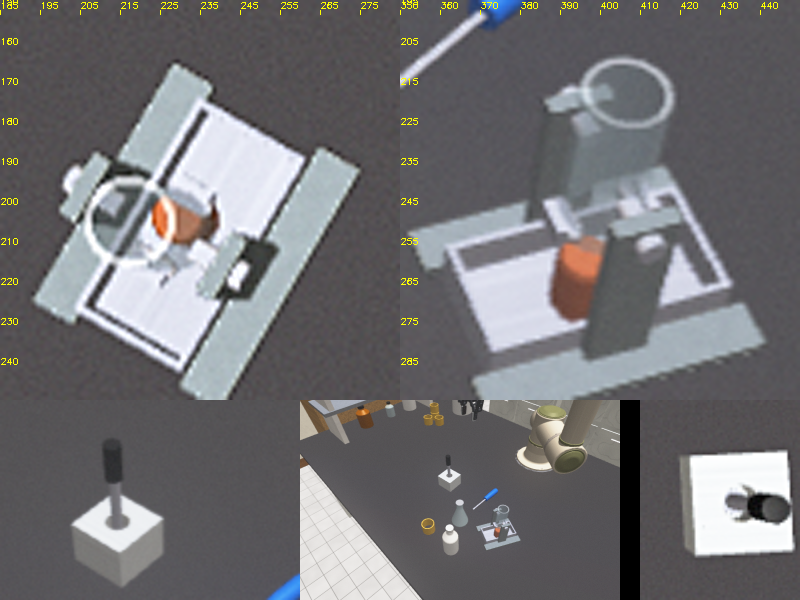

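The tube's mouth is still at top px (217,205), its upright position. The core stands in the tray, the rod is in its block, and the bystanders haven't moved.

```bash
python3 -c "
from rig import finish_job
print(finish_job())"
```

```text
the job is handed in; nothing more can be done
None
```

The job is done and handed in at about 22 s. I pushed the tube upright against its stop and took the ramrod from its block. I pushed the core out with about 8–10 N, taking the rod's lower end to about 99 mm below the mouth. The core dropped into the tray, and I stood the rod back in its block.

**Final pictures:** They show the tube upright, with its mouth at the same pixel as right after righting. The core is standing in the tray and the ramrod is upright in its block. The bystanders look unmoved. The gripper is open, clear of everything and reading no contact force.

**Things that didn't go as planned:**
- **Arm sag:** The arm sagged a little with every move, and pressing on the tube's rim added more, tilting the tool up to 0.083 rad. Before taking the rod I corrected this by pressing the closed fingertips on the fixed block's side, with about 38 N at the wrist. I corrected for the smaller tilt left after that by adjusting each move.
- **Camera disagreement:** The two cameras differed by about 3–5 mm in y. I relied mainly on the top camera and on positions measured relative to each other.

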